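Unstack the vial racks onto their docking trays

ROBOT

A 6-joint arm with a two-finger parallel gripper is mounted at the origin on the work surface. World frame = base frame: x ahead of the robot, y to its left, z up, the work surface at z = 0. Lengths are in m, angles in rad, forces in N, time in s.
With the tool pointing down it reaches from about 0.35 to 0.85 m from the base axis. Payload 8.1 kg.
Tool frame: the origin (TCP) lies on the centre line of the jaws, within the pads' length; the fingertips stand robot.tip_extent ahead of it and the grasp point (between the pads) lies 11 mm behind it (robot.tip_extent is the distance from the TCP to the fingertips, in m); y points along the fingers, z is the direction in which the jaws open and shut, and the axes are right-handed (so a half turn about y gives the same grasp; the last joint's range is limited). The gripper opens to 93 mm and grips with 3 to 60 N. Pads are 15 mm wide; open, the fingers measure 128 mm over their backs; the gripper's body (75 mm by 188 mm) begins 65 mm behind the grasp point.
Start: joints at [1.17, 0.13, 1.488, -0, 1.523, -0.085], TCP at [0.186, 0.57, 0.227] pointing down, gripper open.
Joint ranges: [-2.96, 2.96], [-0.89, 2.26], [0.02, 2.5], [-1.34, 4.48], [0, 2.73], [-2.66, 2.66]. Speed limits (rad/s): [2.39, 2.39, 2.79, 3.14, 3.14, 3.14].

INTERFACE

Orientations are given as a rotation vector (axis times angle).
In Python, from plant import monitor, optics, robot gives the robot as it stands.
- The arm moves only by the shell command python3 -m inch 'ROWS' [OPENING] [FORCE]. ROWS is JSON, a list that holds one entry, the list of rows, each a list of 6 numbers: the shift along the tool's x, y, z in mm, then the turn, a rotation vector about the tool's x, y, z in rad. A call has 1 to 8 rows; each row shifts and turns the commanded pose from where the row before left it, along the tool's axes as they then stand; what a row does not reach is not made up. A row lasts 1/8 s, in which the tool goes at most 62.5 mm and 10.7 degrees, less where a joint would pass 70% of its speed; a pose out of reach is approached as far as the arm can. A call is refused whole if a number of a shift passes 62.5 or a number of a turn 0.188, either way. A call with a gripper value outside its range is refused whole. OPENING is the finger opening in mm, from 0 to 93, set as the call begins (- or left out, the last holds). The fingers move at their own pace and stop on an object; FORCE is the grip in N (left out, the last holds). Time passes only in rows, so rows that do not move let the fingers close. It gives the time, the measured TCP pose, the force and the opening at its end, in the units of the state.
- monitor.read_state(): the state, without advancing time (a new reading comes with each control period).
- optics.read_camera(name): name is "scene" or "top" or "wrist"; returns a dict with "image" (384x512x3 uint8, blue, green, red), "fx", "fy", "cx", "cy" (pixels), "rvec" (rotation vector, rad) and "tvec" (3), from world to camera coordinates, as OpenCV has them. Camera axes: x right, y down, z forward; pixel columns grow to the right and rows downward; lengths in m; the calibration is good to about 2 mm. The wrist camera is an equidistant fisheye: a pixel r from the principal point sees the ray r / f radians off the axis. A picture is of the moment at which its call begins. There is no depth.
- robot.close_job(): hands the job in, once; it reports no verdict.
The state is a dict: "t": time; "q": joint angles; "dq": joint speeds; "joint_torque": joint torques, N m; "tool_pos": TCP position; "orientation": TCP orientation; "force": force on the tool from outside, world axes, zero at the start; "wrist_torque": the same for the moment, N m; "opening": finger opening in m.
Only numpy, scipy, OpenCV 4.12 (cv2) and the standard library are available. Lean on these libraries where they do the work, as an engineer would, in place of code of your own. Each camera call takes 0.05 s, during which the arm holds its last target.

TASK

Four clean, empty vial racks stand in one stack on the bench. Take the stack apart and set each rack upright in the docking tray that matches its shape and size, flat on the tray's floor inside the rim and lined up with it. Leave the amber bottle and the clear jar standing where they are.

Things in the scene. Friction and masses are not known exactly. Their poses are not given: they have to be found in the camera images.
- slim_rack (a point): Centre (half-way up, 25 mm above the underside) of the empty white plastic vial rack: slim rack with one row of 3 wells, 44 (x) x 24 (y) x 50 (height) mm, about 50 g; wells (dark circles) open upward along z. At the start: top of the stack, on the round rack.
- round_rack (a point): Centre (half-way up, 25 mm above the underside) of the empty white plastic vial rack: round rack with a ring of 6 wells, diameter 52 mm, 50 mm high, about 80 g; flat top and bottom, wells (dark circles) open upward along z. At the start: third from the bottom, on the square rack.
- square_rack (a point): Centre (half-way up, 25 mm above the underside) of the empty white plastic vial rack: square rack with 3 x 3 wells, 60 x 60 x 50 (height) mm, about 110 g; flat top and bottom, wells (dark circles) open upward along z. At the start: second from the bottom, on the oblong rack.
- long_rack (a point): Centre (half-way up, 25 mm above the underside) of the empty white plastic vial rack: oblong rack with 3 x 5 wells, 116 (x) x 62 (y) x 50 (height) mm, about 200 g; flat top and bottom, wells (dark circles) open upward along z. At the start: bottom of the stack, on a thin flat steel plate without rim (4 mm thick).
- tray_long: Fixed docking tray of the long rack, grey floor with a low aluminium rim 5 mm thick: oblong, 132 (x) x 78 (y) mm inside the rim, 8 mm wider than the rack on every side. Origin: centre of its underside, on the bench. Floor 4 mm above the bench, top of the rim 9 mm above the bench. z is up; x and y run along the sides, x the longer way.
- tray_square: Fixed docking tray of the square rack, grey floor with a low aluminium rim 5 mm thick: square, 76 x 76 mm inside the rim, 8 mm wider than the rack on every side. Origin: centre of its underside, on the bench. Floor 4 mm above the bench, top of the rim 9 mm above the bench. z is up; x and y run along the sides, the rack may go in at any quarter turn.
- tray_round: Fixed docking tray of the round rack, grey floor with a low aluminium rim 5 mm thick: round, 68 mm across inside the rim, 8 mm wider than the rack on every side. Origin: centre of its underside, on the bench. Floor 4 mm above the bench, top of the rim 9 mm above the bench. z is up.
- tray_slim: Fixed docking tray of the slim rack, grey floor with a low aluminium rim 5 mm thick: small and oblong, 60 (x) x 40 (y) mm inside the rim, 8 mm wider than the rack on every side. Origin: centre of its underside, on the bench. Floor 4 mm above the bench, top of the rim 9 mm above the bench. z is up; x and y run along the sides, x the longer way.
- bottle_amber: Amber glass bottle with a white cap and paper label, 42 mm diameter, 72 mm high, standing loose on the bench among the trays. Origin: centre of its underside. To be left alone.
- bottle_clear: Clear glass jar with a black cap, 42 mm diameter, 66 mm high, standing loose on the bench among the trays. Origin: centre of its underside. To be left alone.
There are look-alikes about, which are no part of the job. What is shaped like the part that bears long_rack but blue or yellow is not meant. Leave any green look-alike of the part that bears slim_rack alone.

How it is judged:
At the end, for the whole second after the job is handed in: Each rack stands on the floor of its own tray: centre within 13 mm of the tray's, 26.5 to 31.5 mm above its underside, tilt under 0.05 rad, turned under 0.26 rad from its sides (square: any quarter turn; long, slim: either way round). All released and at rest, both bottles upright (horizontal distance between long_rack and tray_long below 0.013 m and z of long_rack in the frame of tray_long between 0.0265 and 0.0315 m and angle between each of long_rack, square_rack, round_rack, slim_rack's own z axis and vertical below 0.05 rad and angle between the x axis of long_rack and the x axis of tray_long, either way round below 0.26 rad and linear speed of each of rack_long, rack_square, rack_round, rack_slim below 0.02 m/s and angular speed of each of rack_long, rack_square, rack_round, rack_slim below 0.2 rad/s and horizontal distance between square_rack and tray_square below 0.013 m and z of square_rack in the frame of tray_square between 0.0265 and 0.0315 m and (angle between the x axis of square_rack and the x axis of tray_square, either way round below 0.26 rad or angle between the x axis of square_rack and the y axis of tray_square, either way round below 0.26 rad) and horizontal distance between round_rack and tray_round below 0.013 m and z of round_rack in the frame of tray_round between 0.0265 and 0.0315 m and horizontal distance between slim_rack and tray_slim below 0.013 m and z of slim_rack in the frame of tray_slim between 0.0265 and 0.0315 m and angle between the x axis of slim_rack and the x axis of tray_slim, either way round below 0.26 rad and angle between each of bottle_amber, bottle_clear's own z axis and vertical below 0.1 rad); the robot touches nothing.
It fails at once if the amber bottle is pushed more than 20 mm from its place or tipped (distance of bottle_amber from where it was at the start of the episode above 0.02 m or angle between bottle_amber's own z axis and vertical above 0.3 rad).
It fails at once if the clear jar is pushed more than 20 mm from its place or tipped (distance of bottle_clear from where it was at the start of the episode above 0.02 m or angle between bottle_clear's own z axis and vertical above 0.3 rad).
It also fails if it takes over 112 s, if anything falls off the work surface, if the arm or the gripper's body presses on something with over 40 N, if the wrist force passes 120 N, or if a joint passes its speed limit or range.

## Working session

There is one attempt and no reset: what is moved stays moved. The work goes in short steps, Python scripts to look and compute and a shell command to move; the robot and the scene stay as the last step left them, time stands still between calls to the robot, and variables do not carry over. Pictures are saved under pics/ and viewed, and the job is handed in when it is done.

```bash
ls; mkdir -p pics
python3 - <<'E'
from plant import monitor, optics, robot
import cv2
print(monitor.read_state()); print(robot.tip_extent)
for n in("scene","top","wrist"):
    c=optics.read_camera(n); cv2.imwrite(f"pics/{n}0.png",c["image"]); print(n,{k:v for k,v in c.items() if k!="image"})
E
```

```text
pics
{'t': 0.0, 'q': array([ 1.16961147e+00,  1.31134136e-01,  1.48927825e+00, -2.05347382e-05,
        1.52298973e+00, -8.53632752e-02]), 'dq': array([ 0.00139336,  0.00051423, -0.00196744,  0.0003623 , -0.00214032,
       -0.00112451]), 'joint_torque': array([-1.12396694e-03, -5.59877300e+01, -4.91732097e+01,  7.62393256e-02,
        3.60937533e-02, -2.06216087e-04]), 'tool_pos': array([0.18610731, 0.56982655, 0.22560414]), 'orientation': array([-1.55831219,  0.2482463 , -0.24759053]), 'force': array([-0.54543641,  0.01873438,  0.11299857]), 'wrist_torque': array([0.00134328, 0.0670912 , 0.03866354]), 'opening': 0.09309030683569573}
0.008
scene {'fx': 442.6028056291789, 'fy': 442.6028056291789, 'cx': 256.9026053122119, 'cy': 190.43625698514495, 'rvec': array([ 2.0550849 ,  1.27583712, -0.51530802]), 'tvec': array([-0.16858105, -0.25580613,  1.60300399])}
top {'fx': 414.6127582236755, 'fy': 414.6127582236755, 'cx': 255.19103000827366, 'cy': 185.53429401172696, 'rvec': array([ 2.14002123, -2.16580042,  0.13943402]), 'tvec': array([-0.06805173,  0.54245988,  1.32497569])}
wrist {'fx': 297.3186396354542, 'fy': 297.3186396354542, 'cx': 263.0101158615631, 'cy': 185.72676782428857, 'rvec': array([-2.37748742, -1.72455238, -0.20972589]), 'tvec': array([-0.59931547, -0.02935577,  0.38917245])}
```

View pics/scene0.png

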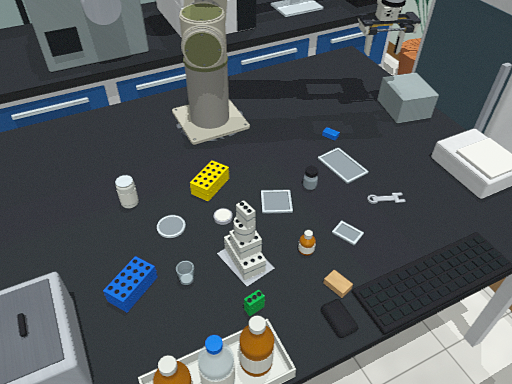

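View pics/top0.png

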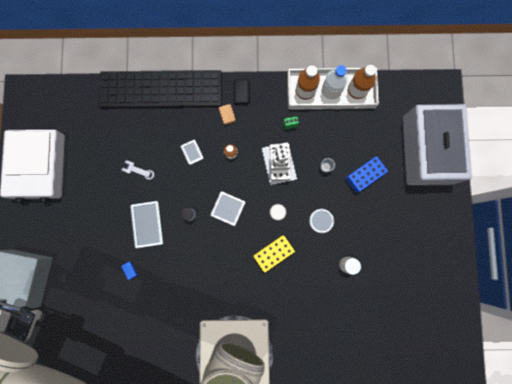

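View pics/wrist0.png

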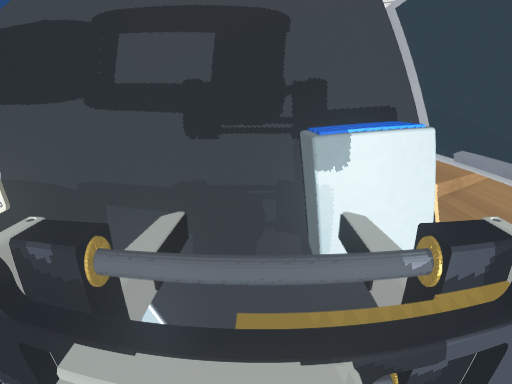

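```bash
cat > h.py <<'E'
import numpy as np, cv2
from scipy.spatial.transform import Rotation as R
from plant import monitor, optics, robot
def cam(n,save=None):
    c=optics.read_camera(n)
    if save: cv2.imwrite(save,c["image"])
    return c
def K(c): return np.array([[c["fx"],0,c["cx"]],[0,c["fy"],c["cy"]],[0,0,1.]])
def ray(c,px):
    px=np.asarray(px,float).reshape(-1,2); M=cv2.Rodrigues(c["rvec"])[0]
    d=np.c_[(px-[c["cx"],c["cy"]])/[c["fx"],c["fy"]],np.ones(len(px))]@M
    return -M.T@c["tvec"],d
def plane(c,px,z):
    o,d=ray(c,px); return (o+d*((z-o[2])/d[:,2])[:,None])[:,:2]
def proj(c,P):
    return cv2.projectPoints(np.asarray(P,float).reshape(-1,1,3),c["rvec"],c["tvec"],K(c),None)[0].reshape(-1,2)
def rect(p):  # min area rect in metres -> centre, long-axis angle deg, dims mm
    (c,(w,h),a)=cv2.minAreaRect((np.asarray(p)*1000).astype(np.float32))
    if h>w: a+=90; w,h=h,w
    a=(a+90)%180-90
    return np.round(c,1),round(w,1),round(h,1),round(a,1)
E
python3 - <<'E'
from h import *
T=cam("top"); S=cam("scene")
for n,c,z in(("top",T,.009),("scene",S,.009)):
    g=cv2.cvtColor(c["image"],cv2.COLOR_BGR2HSV)
    m=((g[...,2]>95)&(g[...,1]<70)).astype(np.uint8)
    cs,_=cv2.findContours(m,cv2.RETR_EXTERNAL,cv2.CHAIN_APPROX_NONE)
    for k in cs:
        A=cv2.contourArea(k)
        if A<60 or A>3000: continue
        p=plane(c,k.reshape(-1,2),z); r=rect(p)
        print(n,cv2.boundingRect(k),int(A),r)
i=cv2.resize(T["image"][90:290,110:400],None,fx=2.7,fy=2.7,interpolation=cv2.INTER_CUBIC);cv2.imwrite("pics/topc.png",i)
i=cv2.resize(S["image"][120:330,140:400],None,fx=2.8,fy=2.8,interpolation=cv2.INTER_CUBIC);cv2.imwrite("pics/scc.png",i)
E
```

```text
top (0, 333, 81, 51) 1859 (array([  1.6, 616.4]), 264.6, 151.9, 89.4)
top (0, 309, 10, 22) 115 (array([121.7, 736.2]), 66.0, 28.9, 3.9)
top (340, 257, 22, 18) 281 (array([ 278.4, -382.2]), 68.5, 54.5, 89.3)
top (0, 251, 38, 60) 1615 (array([243.1, 719.2]), 173.7, 127.6, -11.0)
top (488, 227, 10, 53) 265 (array([ 313.8, -847.9]), 168.1, 21.1, -0.2)
top (309, 208, 26, 26) 473 (array([ 426. , -290.8]), 82.6, 81.0, -46.4)
top (269, 204, 18, 17) 208 (array([ 455.7, -147.5]), 56.5, 53.1, 89.3)
top (130, 201, 34, 48) 1241 (array([421.3, 287.5]), 148.6, 96.5, 7.9)
top (210, 191, 36, 35) 738 (array([470.5,  18.4]), 93.6, 93.2, 66.0)
top (121, 160, 34, 20) 233 (array([600.3, 318.1]), 112.8, 42.5, 67.7)
top (321, 158, 14, 14) 145 (array([ 613.5, -318.8]), 44.9, 43.8, -1.9)
top (261, 142, 37, 43) 1049 (array([ 622.1, -154.8]), 137.7, 96.5, 11.8)
top (180, 139, 24, 26) 349 (array([663. , 139.9]), 77.6, 57.2, 26.2)
scene (176, 260, 18, 25) 314 (array([ 586.7, -311.7]), 73.9, 43.5, -20.8)
scene (298, 243, 18, 11) 82 (array([659.2,   7.1]), 45.8, 32.8, 59.4)
scene (332, 220, 32, 25) 398 (array([660.
[... 281 characters left out ...]
7 (array([601.5, 316.7]), 112.0, 40.8, 69.6)
scene (261, 189, 32, 24) 652 (array([467.5,  17.9]), 94.3, 89.9, -24.6)
scene (304, 175, 14, 15) 135 (array([445.2, 150.1]), 61.2, 40.6, -32.1)
scene (115, 175, 24, 33) 532 (array([ 233.5, -368.1]), 146.8, 57.1, -7.6)
scene (318, 148, 51, 36) 869 (array([418.6, 286.5]), 149.4, 96.8, 7.4)
scene (11, 97, 78, 23) 337 (array([-312.9, -504.5]), 269.7, 36.3, 89.8)
scene (241, 48, 56, 17) 197 (array([-312.4,  405.7]), 277.9, 35.9, -89.9)
scene (480, 0, 32, 15) 208 (array([-247.1, 1749.5]), 176.8, 169.2, -25.1)
scene (271, 0, 53, 17) 563 (array([-720.1,  778.9]), 237.9, 188.8, -89.5)
scene (0, 0, 24, 29) 491 (array([-1259.2,  -553.8]), 352.5, 101.7, -4.4)
```

View pics/topc.png

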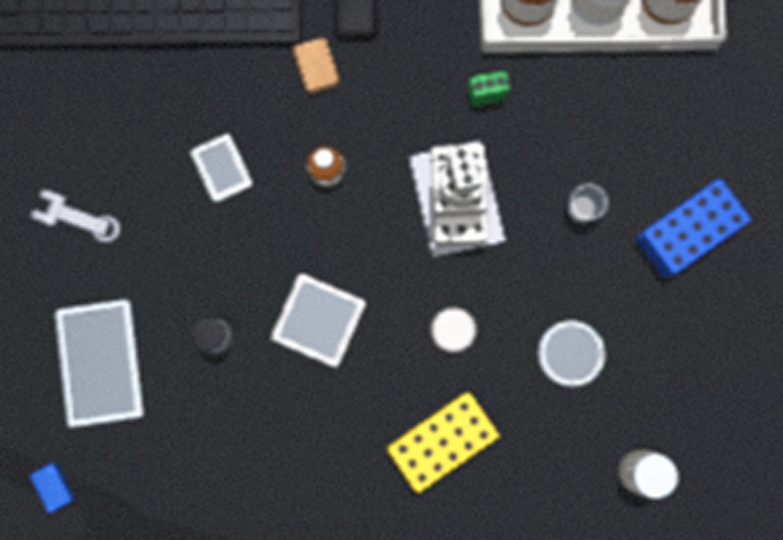

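View pics/scc.png

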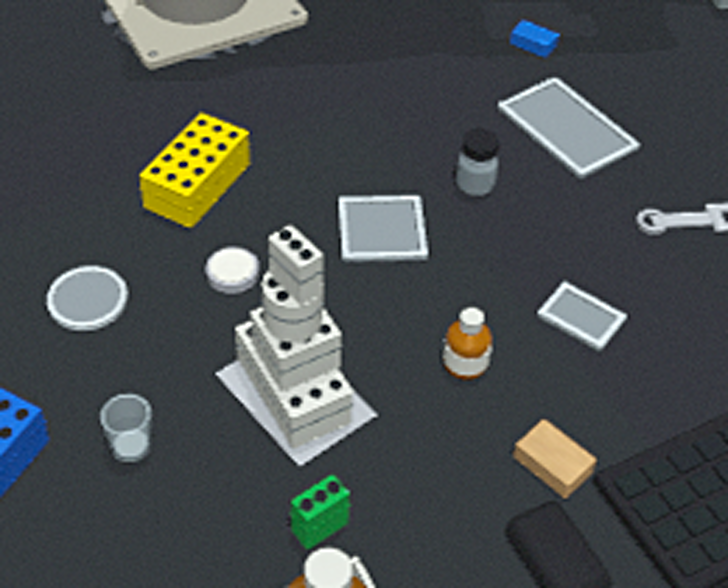

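Run:
```python
from h import *
T=cam("top"); S=cam("scene")
a=cv2.resize(T["image"][138:190,256:306],None,fx=11,fy=11,interpolation=cv2.INTER_CUBIC)
b=cv2.resize(S["image"][196:290,210:280],None,fx=6.1,fy=6.1,interpolation=cv2.INTER_CUBIC)
h=max(a.shape[0],b.shape[0]); 
o=np.zeros((h,800,3),np.uint8);o[:a.shape[0],:350]=a[:,:350]
cv2.imwrite("pics/st_t.png",a);cv2.imwrite("pics/st_s.png",b)
c=cam("wrist");M=cv2.Rodrigues(c["rvec"])[0];print("wrist cam pos",-M.T@c["tvec"],"axes\n",M)
st=monitor.read_state();print(st["tool_pos"],R.from_rotvec(st["orientation"]).as_matrix())
```

```text
wrist cam pos [0.12434062 0.590362   0.38504317] axes
 [[ 3.10566738e-01  9.50551455e-01  4.81977817e-04]
 [ 9.22552538e-01 -3.01540938e-01  2.40769346e-01]
 [ 2.29008988e-01 -7.43303005e-02 -9.70582243e-01]]
[0.1862908  0.57026016 0.22646085] [[ 9.50546402e-01 -1.22908208e-04  3.10582553e-01]
 [-3.10582576e-01 -2.76835442e-04  9.50546362e-01]
 [-3.08496913e-05 -9.99999954e-01 -3.01318081e-04]]
```

View pics/st_t.png

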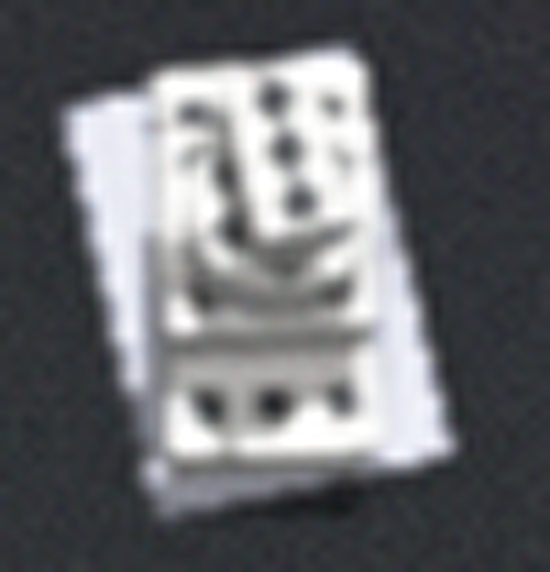

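View pics/st_s.png

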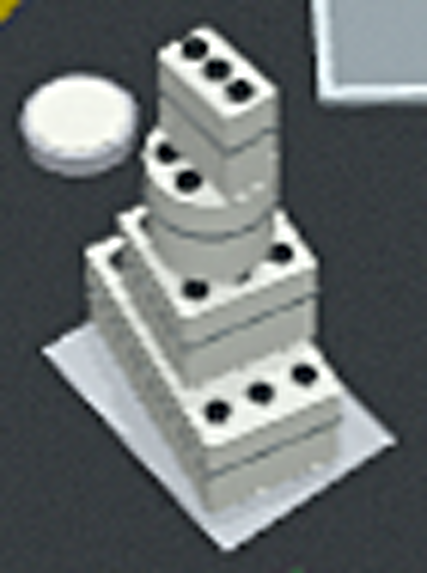

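```bash
cat >> h.py <<'E'
def wells(c,box,thr,up=8,amin=1.0,amax=14):
    x0,y0,x1,y1=box
    g=cv2.cvtColor(c["image"],cv2.COLOR_BGR2GRAY)[y0:y1,x0:x1]
    g=cv2.resize(g,None,fx=up,fy=up,interpolation=cv2.INTER_CUBIC)
    cs,_=cv2.findContours((g<thr).astype(np.uint8),cv2.RETR_LIST,cv2.CHAIN_APPROX_NONE)
    o=[]
    for k in cs:
        A=cv2.contourArea(k)/up**2
        if amin<A<amax:
            m=cv2.moments(k);o.append((x0+(m['m10']/m['m00']+.5)/up-.5,y0+(m['m01']/m['m00']+.5)/up-.5,A))
    return np.array(o)
E
python3 - <<'E'
from h import *
T=cam("top"); S=cam("scene")
for n,c,b in(("top",T,(276,143,288,161)),("scene",S,(237,200,254,215))):
    for thr in(110,140):
        w=wells(c,b,thr); 
        if len(w): print(n,thr,np.round(w,1).tolist()); print(np.round(plane(c,w[:,:2],.204)*1000,1).tolist())
# bottle caps / label
for n,c,zs in(("top",T,(.072,.066)),("scene",S,(.072,.066))):
    P=((231,148),(190,214)) if n=="top" else ((308,234),(312,171))
    for p,z in zip(P,zs): print(n,plane(c,[p],z)*1000)
E
```

```text
top 110 [[282.2, 160.2, 1.2], [277.1, 158.7, 6.3], [282.8, 155.9, 1.8], [276.1, 153.5, 2.9], [281.5, 151.2, 1.8], [280.4, 146.5, 1.9], [277.7, 142.8, 1.6]]
[[592.4, -153.6], [597.1, -139.2], [605.2, -155.7], [612.5, -136.5], [618.9, -152.3], [632.9, -149.4], [644.2, -141.7]]
top 140 [[282.8, 155.9, 4.2], [281.5, 151.2, 4.2], [280.4, 146.5, 4.4], [278.2, 142.9, 3.7]]
[[605.1, -155.8], [619.0, -152.4], [632.8, -149.4], [643.7, -143.0]]
scene 110 [[248.8, 210.4, 10.6], [245.1, 206.9, 10.8]]
[[628.4, -149.2], [614.9, -152.2]]
scene 140 [[238.4, 212.7, 8.2], [248.8, 210.4, 12.8], [240.9, 211.2, 5.5], [245.1, 207.0, 13.0]]
[[624.2, -173.5], [628.5, -149.2], [622.4, -166.5], [614.9, -152.2]]
top [[660.0711543   2.1476613]]
top [[448.82046512 133.77019618]]
scene [[660.41330721   4.07962353]]
scene [[454.59995691 143.54209557]]
```

```bash
cat >> h.py <<'E'
def go(x,y,z,th=None):  # mm, deg: remaining turn about tool y first, then shift in tool axes after that turn
    s=monitor.read_state();M=R.from_rotvec(s["orientation"]).as_matrix();p=s["tool_pos"]*1000
    az=np.degrees(np.arctan2(M[1,0],M[0,0]))
    print("t %.2f p %s az %.2f ydown %s open %.1f F %s q6 %.2f"%(s["t"],np.round(p,1),az,np.round(M[:,1],3),s["opening"]*1000,np.round(s["force"],1),s["q"][5]))
    turn=0
    if th is not None: turn=-np.radians((th-az+180)%360-180)
    M2=M@R.from_rotvec([0,turn,0]).as_matrix()
    print("turn_y %.3f  shift %s"%(turn,np.round(M2.T@(np.array([x,y,z])-p),1)))
E
python3 -c "
from h import *
go(617,-152,300,13)"
```

```text
t 0.50 p [186.3 570.3 226.6] az -18.09 ydown [-0. -0. -1.] open 93.3 F [-0.7  0.7  0.3] q6 -0.09
turn_y -0.543  shift [ 257.2  -73.4 -800.7]
```

```bash
python3 -m inch '[[[0,-25,0,0,-0.181,0],[0,-25,0,0,-0.181,0],[0,-23,0,0,-0.181,0],[17,0,-53,0,0,0],[17,0,-53,0,0,0],[17,0,-53,0,0,0],[17,0,-53,0,0,0],[17,0,-53,0,0,0]]]' 93 20; python3 -c "
from h import *
go(617,-152,300,13)"
```

```text
t: 1.5
tool_pos: [0.3295, 0.3298, 0.2999]
orientation: [-1.563, -0.179, 0.178]
force: [0.1, 0.4, 0.1]
opening: 0.0929
t 1.50 p [329.5 329.8 299.9] az 13.04 ydown [ 0.001  0.    -1.   ] open 92.9 F [0.1 0.4 0.1] q6 -1.12
turn_y 0.001  shift [ 1.718e+02 -1.000e-01 -5.341e+02]
```

```bash
python3 -m inch '[[[17,0,-53,0,0,0],[17,0,-53,0,0,0],[17,0,-53,0,0,0],[17,0,-53,0,0,0],[17,0,-53,0,0,0],[17,0,-53,0,0,0],[17,0,-53,0,0,0],[17,0,-53,0,0,0]]]'; python3 -c "
from h import *
go(617,-152,300,13)
c=cam('wrist','pics/w1.png')"
```

```text
t: 2.5
tool_pos: [0.5576, -0.053, 0.2999]
orientation: [-1.563, -0.179, 0.178]
force: [0.9, 0.4, 0.7]
opening: 0.0933
t 2.50 p [557.6 -53.  299.9] az 13.00 ydown [ 0.001  0.    -1.   ] open 93.3 F [0.9 0.4 0.7] q6 -1.98
turn_y 0.000  shift [ 3.560e+01 -1.000e-01 -1.099e+02]
```

View pics/w1.png

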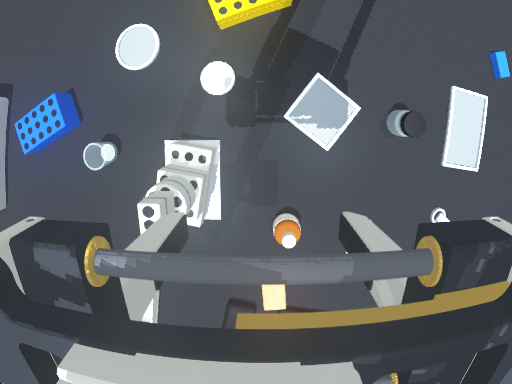

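The wrist picture shows the stack at (180,190), with the slim rack's wells near (150,212), the trays and both bottles. I'll move over the stack.

```bash
cat >> h.py <<'E'
def wplane(c,px,z):
    px=np.asarray(px,float).reshape(-1,2); M=cv2.Rodrigues(c["rvec"])[0]
    v=px-[c["cx"],c["cy"]]; r=np.hypot(v[:,0],v[:,1])+1e-12; a=r/c["fx"]
    d=np.c_[v/r[:,None]*np.sin(a)[:,None],np.cos(a)]@M; o=-M.T@c["tvec"]
    return (o+d*((z-o[2])/d[:,2])[:,None])[:,:2]
E
python3 -m inch '[[[9,0,-27.5,0,0,0],[9,0,-27.5,0,0,0],[9,0,-27.5,0,0,0],[8.6,0,-27.4,0,0,0],[0,0,0,0,0,0],[0,0,0,0,0,0]]]'; python3 -c "
from h import *
go(617,-152,174,13)
c=cam('wrist','pics/w2.png')"
```

```text
t: 3.3
tool_pos: [0.6161, -0.1498, 0.2995]
orientation: [-1.563, -0.178, 0.179]
force: [-0.2, -0.2, 0.0]
opening: 0.0931
t 3.30 p [ 616.1 -149.8  299.5] az 13.01 ydown [-0.  0. -1.] open 93.1 F [-0.2 -0.2  0. ] q6 -2.12
turn_y 0.000  shift [  0.4 125.5  -2.4]
```

View pics/w2.png

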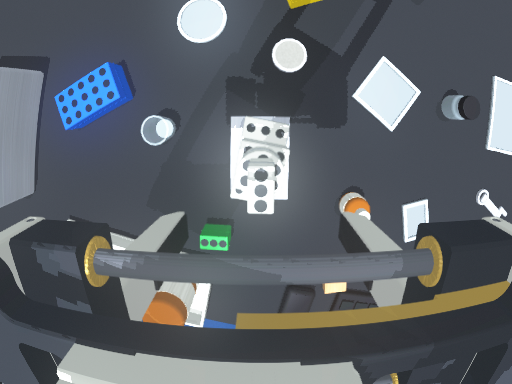

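```bash
python3 -c "
from h import *
c=cam('wrist')
w=wells(c,(247,166,276,216),110,amin=40,amax=200);print(np.round(w,1).tolist(),np.round(wplane(c,w[:,:2],.204)*1000,1).tolist())
"
```

```text
[[265.3, 212.2, 59.9]] [[637.7, -142.9]]
```

```bash
python3 -c "
from h import *
c=cam('wrist')
for th in (60,80,100,130):
  w=wells(c,(245,164,278,218),th,amin=20,amax=250);print(th,np.round(w,1).tolist());
  if len(w):print(np.round(wplane(c,w[:,:2],.204)*1000,1).tolist())
print(wplane(c,[[261,176],[261,191],[261,205]],.204)*1000)
cv2.imwrite('pics/w2c.png',cv2.resize(c['image'][110:225,215:305],None,fx=5,fy=5,interpolation=cv2.INTER_CUBIC))
"
```

```text
60 []
80 []
100 []
130 [[263.2, 212.4, 196.5], [260.2, 175.2, 97.2]]
[[638.4, -144.6], [605.5, -155.0]]
[[ 606.02116939 -154.09094156]
 [ 619.26322644 -151.04139113]
 [ 631.9489508  -148.1227968 ]]
```

View pics/w2c.png

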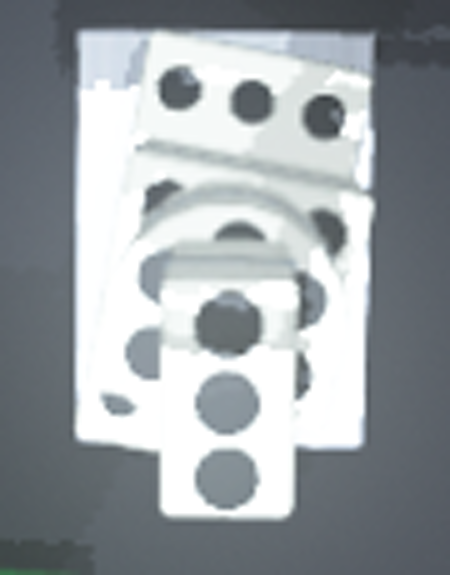

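```bash
python3 -m inch '[[[2,30,-2.2,0,0,0],[0,35,0,0,0,0],[0,30,0,0,0,0],[0,20,0,0,0,0],[0,10.5,0,0,0,0],[0,0,0,0,0,0],[0,0,0,0,0,0]]]' 60 20; python3 -m inch '[[[0,0,0,0,0,0],[0,0,0,0,0,0],[0,0,0,0,0,0],[0,0,0,0,0,0],[0,0,0,0,0,0],[0,0,0,0,0,0]]]' 10 15
```

```text
t: 4.32
tool_pos: [0.6195, -0.1521, 0.1757]
orientation: [-1.564, -0.18, 0.177]
force: [-0.6, 0.2, 0.8]
opening: 0.06
t: 5.08
tool_pos: [0.6187, -0.1519, 0.1741]
orientation: [-1.563, -0.178, 0.178]
force: [0.1, -0.1, -0.2]
opening: 0.0237
```

```bash
python3 -c "
from h import *
go(662,139,300,25.7)"
```

```text
t 5.08 p [ 618.7 -151.9  174.1] az 13.02 ydown [-0.  0. -1.] open 23.7 F [ 0.1 -0.1 -0.2] q6 -2.12
turn_y -0.221  shift [ 165.1 -125.9  243.4]
```

```bash
python3 -m inch '[[[0,-15,0,0,0,0],[0,-40,0,0,0,0],[0,-45,0,0,0,0],[0,0,0,0,-0.11,0],[25,0,36,0,-0.111,0],[35,0,52,0,0,0],[35,0,52,0,0,0],[35,0,52,0,0,0]]]';  python3 -c "
from h import *
go(662,139,28,25.7)"
```

```text
t: 6.08
tool_pos: [0.6577, 0.0776, 0.2756]
orientation: [-1.542, -0.352, 0.35]
force: [1.2, -0.8, -0.5]
opening: 0.0242
t 6.08 p [657.7  77.6 275.6] az 25.65 ydown [ 0.002  0.    -1.   ] open 24.2 F [ 1.2 -0.8 -0.5] q6 -1.98
turn_y -0.001  shift [ 30.2 247.7  53.6]
```

```bash
python3 -m inch '[[[14,0,25,0,0,0],[13,20,22,0,0,0],[0,50,0,0,0,0],[0,50,0,0,0,0],[0,50,0,0,0,0],[0,20,0,0,0,0],[0,0,0,0,0,0],[0,0,0,0,0,0]]]';  python3 -c "
from h import *
go(662,139,25,25.7)
c=cam('wrist','pics/w3.png')"
```

```text
t: 7.08
tool_pos: [0.6633, 0.1301, 0.0873]
orientation: [-1.543, -0.355, 0.348]
force: [0.1, -0.5, 0.3]
opening: 0.0241
t 7.08 p [663.3 130.1  87.3] az 25.67 ydown [ 0.004  0.    -1.   ] open 24.1 F [ 0.1 -0.5  0.3] q6 -1.90
turn_y -0.000  shift [ 2.5 62.3  8.6]
```

View pics/w3.png

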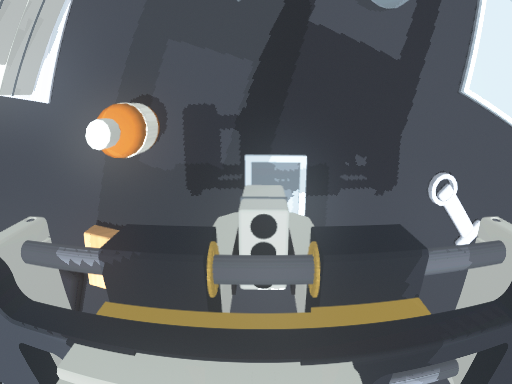

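```bash
python3 -c "
from h import *
c=cam('wrist')
p=wplane(c,[[246,155],[306,155],[276,155]],.009)*1000;print(p, p[2]+35*np.array([np.cos(.4485),np.sin(.4485)]))"
```

```text
[[641.21077266 103.24212014]
 [620.06458964 146.87456243]
 [630.75960847 125.001883  ]] [662.29805728 140.17838611]
```

```bash
python3 -m inch '[[[2.4,20,9,0,0,0],[0,25,0,0,0,0],[0,10,0,0,0,0],[0,4,0,0,0,0],[0,3,0,0,0,0],[0,0.5,0,0,0,0],[0,0,0,0,0,0],[0,0,0,0,0,0]]]';  python3 -c "
from h import *
go(662,139.5,24,25.7)"
```

```text
t: 8.18
tool_pos: [0.6602, 0.1394, 0.024]
orientation: [-1.542, -0.352, 0.351]
force: [-6.6, 0.5, 9.6]
opening: 0.0236
t 8.18 p [660.2 139.4  24. ] az 25.68 ydown [ 0.001  0.    -1.   ] open 23.6 F [-6.6  0.5  9.6] q6 -1.89
turn_y -0.000  shift [ 1.7 -0.  -0.7]
```

```bash
python3 -m inch '[[[0,0,0,0,0,0],[0,0,0,0,0,0],[0,0,0,0,0,0],[0,0,0,0,0,0]]]' 44;  python3 -m inch '[[[0,-20,0,0,0,0],[0,-50,0,0,0,0],[0,-60,0,0,0,0],[0,-60,0,0,0,0],[0,-20,-30,0,0,0],[0,0,-55,0,0,0],[0,0,-55,0,0,0],[0,0,-10,0,0,0]]]' ; python3 -c "
from h import *
go(617,-152,250,13)
T=cam('top');S=cam('scene')
cv2.imwrite('pics/t4.png',np.vstack([cv2.resize(T['image'][125:195,170:310],None,fx=4,fy=4,interpolation=2),cv2.resize(S['image'][190:260,240:380],None,fx=4,fy=4,interpolation=2)]))
"
```

```text
t: 8.68
tool_pos: [0.6596, 0.1391, 0.0216]
orientation: [-1.542, -0.351, 0.351]
force: [0.0, -0.0, -0.7]
opening: 0.0439
t: 9.68
tool_pos: [0.7255, 0.0, 0.233]
orientation: [-1.544, -0.349, 0.348]
force: [-0.5, 0.4, -0.2]
opening: 0.0439
t 9.68 p [725.5   0.  233. ] az 25.46 ydown [ 0.001 -0.001 -1.   ] open 43.9 F [-0.5  0.4 -0.2] q6 -2.09
turn_y 0.217  shift [-139.9  -17.  -123.7]
```

View pics/t4.png

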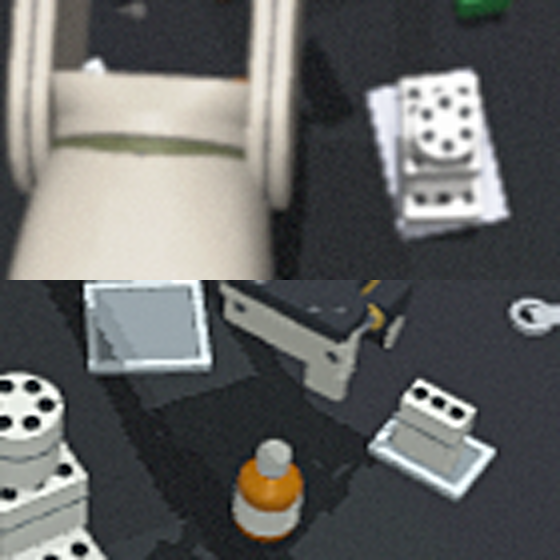

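Slim rack sits inside its tray (scene view, about (436,425) in the crop). Next, locate the round rack by its ring of wells.

```bash
python3 -c "
from h import *
T=cam('top');S=cam('scene')
for n,c,b in(('top',T,(272,146,291,166)),('scene',S,(236,212,258,234))):
  w=wells(c,b,125,amin=1.5,amax=20);p=plane(c,w[:,:2],.154)*1000
  print(n,np.round(w,1).tolist(),'\n',np.round(p,1).tolist(),len(w),np.round(cv2.minEnclosingCircle(p.astype(np.float32))[0],1))
"
python3 -m inch '[[[0,0,0,0,0.11,0],[0,0,0,0,0.107,0],[-40,0,-36,0,0,0],[-40,0,-36,0,0,0],[-40,0,-36,0,0,0],[-20,0,-16,0,0,0],[0,0,0,0,0,0],[0,0,0,0,0,0]]]'
python3 -c "
from h import *
go(617,-152,124,13)
c=cam('wrist','pics/w5.png')"
```

```text
top [[281.4, 160.9, 2.2], [276.6, 158.5, 1.9], [286.0, 158.0, 2.2], [276.2, 153.2, 1.9], [285.7, 152.6, 1.8], [280.7, 150.2, 2.3], [273.1, 147.9, 1.5], [289.9, 147.8, 4.8]] 
 [[599.9, -154.7], [607.4, -140.3], [608.6, -168.8], [623.9, -139.4], [625.4, -168.1], [633.0, -153.1], [640.3, -130.2], [640.0, -181.3]] 8 [ 628.1 -155.7]
scene [[250.6, 233.0, 1.9], [237.2, 232.6, 2.7], [253.3, 230.9, 1.6], [247.3, 225.2, 11.4], [240.4, 225.2, 11.2], [251.1, 220.8, 10.9], [237.3, 220.5, 10.9], [247.6, 216.2, 10.0], [240.8, 216.1, 10.3]] 
 [[653.2, -156.6], [638.3, -184.3], [650.4, -148.3], [628.4, -153.2], [621.1, -168.0], [619.7, -139.1], [604.6, -168.4], [602.9, -140.1], [595.5, -154.9]] 9 [ 624.2 -158.9]
t: 10.88
tool_pos: [0.6174, -0.1473, 0.2319]
orientation: [-1.563, -0.183, 0.182]
force: [0.9, 0.2, 0.6]
opening: 0.0439
t 10.88 p [ 617.4 -147.3  231.9] az 13.32 ydown [ 0.001  0.001 -1.   ] open 43.9 F [0.9 0.2 0.6] q6 -2.12
turn_y 0.006  shift [ -1.5 107.9  -4.5]
```

View pics/w5.png

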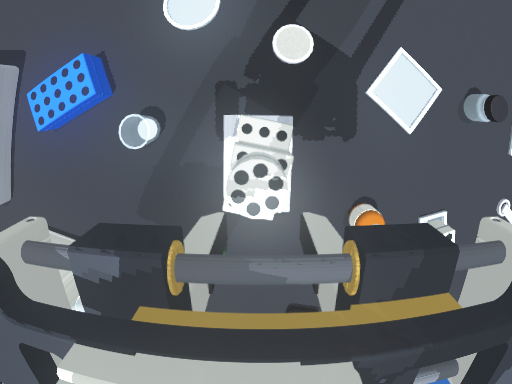

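```bash
python3 -c "
from h import *
c=cam('wrist')
w=wells(c,(232,158,286,218),120,amin=60,amax=330);p=wplane(c,w[:,:2],.154)*1000
print(np.round(w,1).tolist(),np.round(p,1).tolist())
print(wplane(c,[[261,169],[274,180],[241,177],[239,197],[273,203],[253,210]],.154).mean(0)*1000)
go(616,-154,124,13)"
```

```text
[[237.5, 193.6, 68.6], [275.4, 184.2, 111.5], [240.8, 177.2, 142.7], [259.9, 170.1, 137.4]] [[622.6, -168.3], [607.6, -139.7], [608.4, -168.5], [599.1, -154.7]]
[ 615.52298181 -153.46757097]
t 10.97 p [ 617.5 -147.3  231.6] az 13.36 ydown [ 0.  0. -1.] open 44.2 F [-0.   0.3 -0.8] q6 -2.12
turn_y 0.006  shift [ -3.  107.6  -6.3]
```

```bash
python3 -m inch '[[[-3,0,-6.2,0,0.006,0],[0,0,0,0,0,0],[0,30,0,0,0,0],[0,35,0,0,0,0],[0,30,0,0,0,0],[0,12.5,0,0,0,0],[0,0,0,0,0,0],[0,0,0,0,0,0]]]' 92 20; python3 -m inch '[[[0,0,0,0,0,0],[0,0,0,0,0,0],[0,0,0,0,0,0],[0,0,0,0,0,0],[0,0,0,0,0,0],[0,0,0,0,0,0]]]' 40 18
python3 -c "
from h import *
go(425,-292,260,0)"
```

```text
t: 11.98
tool_pos: [0.6163, -0.1559, 0.1259]
orientation: [-1.565, -0.179, 0.175]
force: [0.0, -0.4, -0.3]
opening: 0.092
t: 12.72
tool_pos: [0.6152, -0.1555, 0.1241]
orientation: [-1.563, -0.177, 0.177]
force: [-1.4, -0.1, 1.4]
opening: 0.0516
t 12.72 p [ 615.2 -155.5  124.1] az 12.90 ydown [-0.  0. -1.] open 51.6 F [-1.4 -0.1  1.4] q6 -2.12
turn_y 0.225  shift [-190.2 -135.9 -136.5]
```

```bash
python3 -m inch '[[[0,-15,0,0,0,0],[0,-35,0,0,0,0],[0,-30,0,0,0.13,0],[0,0,0,0,0.13,0],[0,0,0,0,0.14,0],[0,0,0,0,0,0]]]';  python3 -c "
from h import *
go(425,-292,100,-10)"
```

```text
t: 13.48
tool_pos: [0.6155, -0.1557, 0.2052]
orientation: [-1.567, 0.136, -0.137]
force: [-0.3, -1.2, -0.8]
opening: 0.0516
t 13.47 p [ 615.5 -155.7  205.2] az -9.97 ydown [ 0.001 -0.    -1.   ] open 51.6 F [-0.3 -1.2 -0.8] q6 -1.73
turn_y 0.001  shift [-164.   105.1 -167.3]
```

```bash
python3 -m inch '[[[-41,0,-42,0,0,0],[-41,0,-42,0,0,0],[-41,0,-42,0,0,0],[-41,10,-41,0,0,0],[0,45,0,0,0,0],[0,45,0,0,0,0],[0,5,0,0,0,0],[0,0,0,0,0,0]]]';  python3 -c "
from h import *
go(425,-292,24,-10)
c=cam('wrist','pics/w6.png')"
```

```text
t: 14.48
tool_pos: [0.4252, -0.2918, 0.1004]
orientation: [-1.567, 0.135, -0.136]
force: [0.2, -0.3, -0.3]
opening: 0.0519
t 14.47 p [ 425.2 -291.8  100.4] az -9.91 ydown [ 0.001 -0.    -1.   ] open 51.9 F [ 0.2 -0.3 -0.3] q6 -2.10
turn_y 0.002  shift [-0.2 76.4 -0.2]
```

View pics/w6.png

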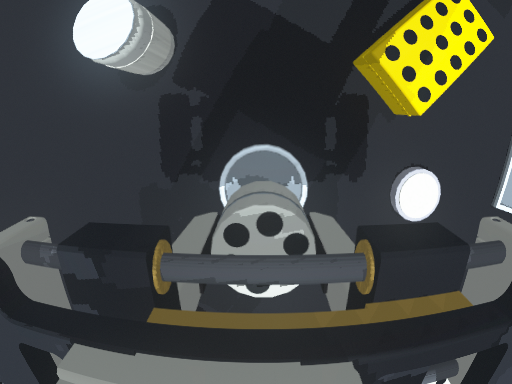

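```bash
python3 -c "
from h import *
c=cam('wrist')
p=wplane(c,[[263,145],[220,188],[307,188]],.009)*1000;print(p)
a,b,d=p.astype(complex) if 0 else [complex(*q) for q in p]
w=(d-a)/(b-a);print((a-b)*(w-abs(w)**2)/2j/w.imag-a)"
python3 -m inch '[[[0,30,0,0,0,0],[0,28,0,0,0,0],[0,10,0,0,0,0],[0,5,0,0,0,0],[0,3,0,0,0,0],[0,0.5,0,0,0,0],[0,0,0,0,0,0],[0,0,0,0,0,0]]]'
```

```text
[[ 388.19181598 -285.91107796]
 [ 418.69678534 -329.55310942]
 [ 431.8522989  -254.35059295]]
(-425.8710631416333+292.056203282314j)
t: 15.58
tool_pos: [0.4257, -0.2923, 0.0241]
orientation: [-1.568, 0.136, -0.139]
force: [0.2, 0.6, 6.0]
opening: 0.0519
```

Wrist view puts the tray centre at (425.9, -292.1), which agrees with the other cameras. Release, retreat and look at the square rack.

```bash
python3 -m inch '[[[0,0,0,0,0,0],[0,0,0,0,0,0],[0,0,0,0,0,0],[0,0,0,0,0,0]]]' 72;  python3 -m inch '[[[0,-20,0,0,0,0],[0,-50,0,0,0,0],[0,-60,0,0,0,0],[0,-20,0,0,0,0],[0,0,0,0,0,0],[0,0,0,0,0,0]]]' ; python3 -c "
from h import *
T=cam('top');S=cam('scene');go(615,-154,200,5)
cv2.imwrite('pics/t7.png',np.vstack([cv2.resize(T['image'][135:245,260:360],None,fx=3,fy=3,interpolation=2),cv2.resize(S['image'][195:285,150:290],None,fx=3,fy=3,interpolation=2)[:,:300]]))
cv2.imwrite('pics/t7s.png',cv2.resize(S['image'][195:285,150:290],None,fx=5,fy=5,interpolation=2))
"
```

```text
t: 16.08
tool_pos: [0.4246, -0.2915, 0.0225]
orientation: [-1.566, 0.137, -0.137]
force: [-0.1, -0.7, -0.5]
opening: 0.0718
t: 16.82
tool_pos: [0.424, -0.291, 0.1709]
orientation: [-1.565, 0.139, -0.136]
force: [-0.5, 0.4, -0.4]
opening: 0.072
t 16.93 p [ 423.7 -290.7  170.5] az -10.02 ydown [-0.003  0.002 -1.   ] open 72.3 F [-0.1 -0.3 -0.2] q6 -2.10
turn_y -0.262  shift [202.4 -29.7 119.6]
```

View pics/t7.png

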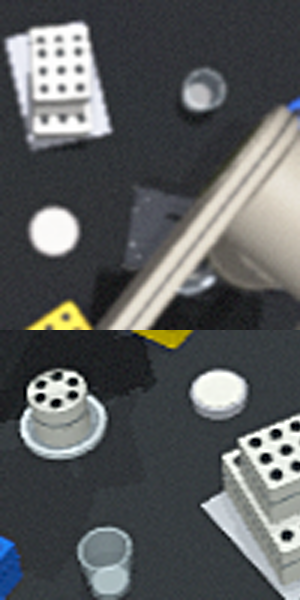

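View pics/t7s.png

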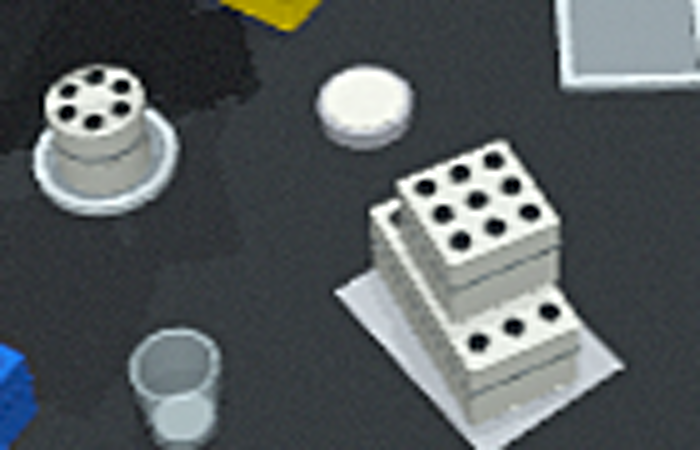

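```bash
python3 -c "
from h import *
T=cam('top');S=cam('scene')
for n,c,b in(('top',T,(269,143,291,168)),('scene',S,(229,222,262,248))):
  w=wells(c,b,125,amin=1.3,amax=20);p=plane(c,w[:,:2],.104)*1000
  print(n,len(w),np.round(np.c_[w,p],1).tolist())
  print(rect(p/1000),p.mean(0))
"
```

```text
top 11 [[274.2, 164.1, 1.6, 599.5, -135.1], [280.1, 164.0, 1.7, 599.9, -153.6], [286.2, 163.7, 2.2, 600.3, -172.7], [273.8, 158.3, 1.6, 618.2, -134.2], [279.9, 158.0, 1.8, 618.9, -153.4], [285.9, 157.6, 2.0, 619.9, -172.1], [273.5, 152.3, 1.9, 637.3, -133.6], [279.5, 152.1, 1.8, 637.8, -152.5], [285.6, 151.8, 1.6, 638.6, -171.6], [289.8, 145.9, 9.4, 657.3, -185.2], [272.4, 143.1, 9.5, 666.9, -130.6]]
(array([ 629.8, -152.2]), 65.6, 55.5, -10.0) [ 626.78979886 -154.05805649]
scene 15 [[258.4, 245.0, 1.6, 658.1, -138.0], [234.2, 244.5, 1.5, 630.9, -189.9], [260.9, 244.1, 1.4, 658.3, -131.4], [241.7, 242.7, 11.7, 634.1, -171.5], [232.1, 241.4, 1.5, 620.1, -190.5], [248.6, 239.9, 10.8, 633.7, -152.6], [238.1, 237.3, 11.0, 615.1, -172.1], [255.5, 237.0, 10.1, 633.0, -133.4], [229.8, 238.0, 8.5, 608.2, -191.3], [244.9, 234.5, 10.5, 614.4, -153.3], [229.1, 233.3, 2.0, 593.8, -186.9], [234.7, 232.1, 10.1, 596.2, -172.8], [251.8, 231.8, 10.0, 614.0, -134.2], [241.5, 229.2, 10.3, 595.3, -153.6], [248.2, 226.7, 10.0, 595.2, -135.0]]
(array([ 626.2, -161.7]), 67.5, 57.0, 3.2) [ 620.02731628 -160.43301796]
```

```bash
python3 -m inch '[[[0,0,0,0,-0.102,0],[0,0,0,0,-0.102,0],[46,0,32,0,0,0],[46,0,32,0,0,0],[46,0,32,0,0,0],[46,0,32,0,0,0],[0,0,0,0,0,0],[0,0,0,0,0,0]]]' 92
python3 -c "
from h import *
go(617.5,-153.5,74,1.7);c=cam('wrist','pics/w8.png')"
```

```text
t: 18.02
tool_pos: [0.6042, -0.1581, 0.1714]
orientation: [-1.57, -0.022, 0.025]
force: [0.7, 0.3, 1.4]
opening: 0.0922
t 18.02 p [ 604.2 -158.1  171.4] az 1.71 ydown [-0.002  0.    -1.   ] open 92.2 F [0.7 0.3 1.4] q6 -1.94
turn_y 0.000  shift [13.6 97.4  4.2]
```

View pics/w8.png

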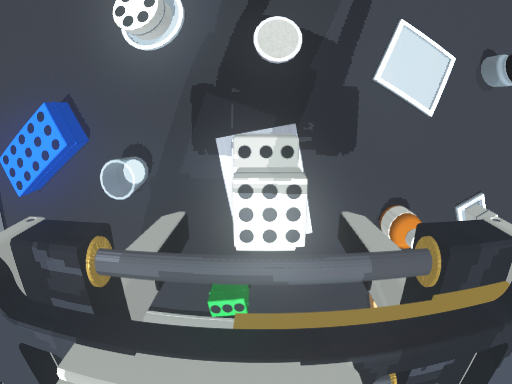

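```bash
python3 -c "
from h import *
c=cam('wrist');print(wplane(c,[[269,214],[269,191]],.104)*1000)"
python3 -m inch '[[[13.6,0,4,0,0,0],[0,0,0,0,0,0],[0,30,0,0,0,0],[0,30,0,0,0,0],[0,22,0,0,0,0],[0,15.4,0,0,0,0],[0,0,0,0,0,0],[0,0,0,0,0,0]]]'
python3 -c "
from h import *
go(617.5,-153.5,74,1.7)"
```

```text
[[ 618.2494557  -153.79008109]
 [ 599.05699465 -154.4512807 ]]
t: 19.12
tool_pos: [0.6191, -0.1541, 0.0764]
orientation: [-1.571, -0.024, 0.022]
force: [0.3, 0.5, 0.2]
opening: 0.0924
t 19.12 p [ 619.1 -154.1   76.4] az 1.67 ydown [ 0.002 -0.001 -1.   ] open 92.4 F [0.3 0.5 0.2] q6 -1.92
turn_y -0.001  shift [-1.6  2.4  0.7]
```

```bash
python3 -m inch '[[[0,0,0,0,0,0],[0,0,0,0,0,0],[0,0,0,0,0,0],[0,0,0,0,0,0],[0,0,0,0,0,0],[0,0,0,0,0,0]]]' 50 20
python3 -m inch '[[[0,-15,0,0,0,0],[0,-35,0,0,0,0],[0,-40,0,0,0.15,0],[0,-10,0,0,0.15,0],[0,0,0,0,0.156,0],[0,0,0,0,0,0]]]'; python3 -c "
from h import *
go(469,18.2,100,-24.4)"
```

```text
t: 19.88
tool_pos: [0.6185, -0.1538, 0.0755]
orientation: [-1.571, -0.023, 0.023]
force: [-0.5, 0.8, 2.6]
opening: 0.0598
t: 20.62
tool_pos: [0.6185, -0.154, 0.1762]
orientation: [-1.545, 0.333, -0.335]
force: [0.1, -0.6, -0.8]
opening: 0.0599
t 20.62 p [ 618.5 -154.   176.2] az -24.40 ydown [ 0.001 -0.    -1.   ] open 59.9 F [ 0.1 -0.6 -0.8] q6 -1.47
turn_y -0.000  shift [-207.3   76.    95.1]
```

```bash
python3 -m inch '[[[-50,0,23,0,0,0],[-50,0,24,0,0,0],[-50,0,24,0,0,0],[-50,0,24,0,0,0],[-7.3,20,0,0,0,0],[0,40,0,0,0,0],[0,16,0,0,0,0],[0,0,0,0,0,0]]]';  python3 -c "
from h import *
go(469,18.2,25,-24.4)
c=cam('wrist','pics/w9.png')"
```

```text
t: 21.62
tool_pos: [0.4679, 0.0184, 0.0983]
orientation: [-1.545, 0.336, -0.331]
force: [-0.5, 0.1, -0.5]
opening: 0.0602
t 21.62 p [467.9  18.4  98.3] az -24.37 ydown [-0.003  0.    -1.   ] open 60.2 F [-0.5  0.1 -0.5] q6 -1.22
turn_y 0.000  shift [ 1.2 73.3  0.3]
```

View pics/w9.png

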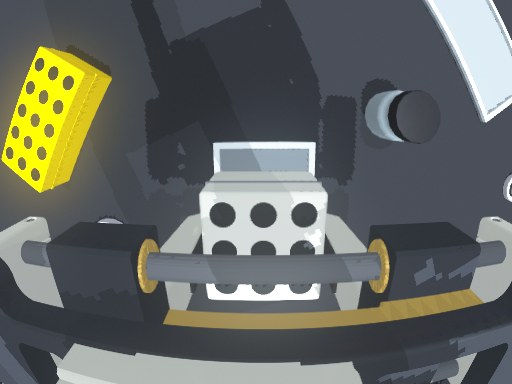

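```bash
python3 -c "
from h import *
c=cam('wrist');a=np.radians(-24.4)
print(wplane(c,[[264,142.5]],.009)*1000+43*np.array([np.cos(a),np.sin(a)]))"
python3 -m inch '[[[1,30,0,0,0,0],[0,25,0,0,0,0],[0,10,0,0,0,0],[0,4,0,0,0,0],[0,3,0,0,0,0],[0,1,0,0,0,0],[0,0,0,0,0,0],[0,0,0,0,0,0]]]'
```

```text
[[471.5000432  18.2730155]]
t: 22.72
tool_pos: [0.4701, 0.0181, 0.0266]
orientation: [-1.545, 0.334, -0.335]
force: [0.1, -0.1, -1.1]
opening: 0.0601
```

```bash
python3 -m inch '[[[0,0.8,0,0,0,0],[0,0,0,0,0,0]]]'; python3 -m inch '[[[0,0,0,0,0,0],[0,0,0,0,0,0],[0,0,0,0,0,0],[0,0,0,0,0,0]]]' 78;  python3 -m inch '[[[0,-20,0,0,0,0],[0,-50,0,0,0,0],[0,-60,0,0,0,0],[0,-10,0,0,0,0],[0,0,0,0,0,0],[0,0,0,0,0,0]]]' ; python3 -c "
from h import *
T=cam('top');S=cam('scene')
for n,c,b in(('top',T,(267,143,298,180)),('scene',S,(223,232,270,275))):
  w=wells(c,b,125,amin=1.3,amax=20);p=plane(c,w[:,:2],.054)*1000
  print(n,len(w),np.round(np.c_[w,p],1).tolist())
cv2.imwrite('pics/t10.png',cv2.resize(S['image'][170:285,210:330],None,fx=5,fy=5,interpolation=2))
"
```

```text
t: 22.98
tool_pos: [0.4699, 0.018, 0.0254]
orientation: [-1.545, 0.335, -0.335]
force: [0.4, -0.5, -0.0]
opening: 0.0598
t: 23.48
tool_pos: [0.4699, 0.018, 0.0255]
orientation: [-1.545, 0.335, -0.335]
force: [-0.1, 0.6, -0.8]
opening: 0.078
t: 24.22
tool_pos: [0.4687, 0.0181, 0.1634]
orientation: [-1.545, 0.337, -0.332]
force: [0.0, 0.4, -0.8]
opening: 0.0779
top 16 [[274.4, 174.7, 1.6, 574.0, -137.3], [280.5, 174.2, 1.5, 575.1, -157.1], [286.7, 174.1, 1.6, 575.3, -177.2], [267.3, 176.8, 8.3, 567.4, -114.1], [274.0, 167.9, 1.4, 596.3, -136.6], [280.1, 167.8, 1.8, 596.5, -156.2], [286.3, 167.3, 1.5, 597.8, -176.5], [273.8, 161.3, 1.5, 618.2, -136.0], [279.9, 160.9, 1.6, 619.3, -156.0], [286.0, 160.8, 1.6, 619.4, -176.0], [273.4, 154.6, 1.5, 640.3, -135.3], [279.5, 154.3, 1.7, 641.1, -155.1], [285.5, 154.2, 1.6, 641.4, -174.9], [273.1, 148.0, 1.6, 662.4, -134.7], [279.1, 147.9, 1.6, 662.7, -154.3], [270.5, 143.6, 16.3, 677.4, -126.5]]
scene 27 [[243.9, 273.7, 1.7, 686.2, -190.9], [267.8, 273.3, 8.7, 710.7, -138.3], [242.3, 271.5, 1.7, 678.9, -191.6], [252.8, 269.8, 2.3, 685.7, -166.4], [261.0, 266.2, 1.9, 685.1, -143.8], [239.9, 266.7, 5.1, 663.4, -190.9], [237.7, 263.3, 2.3, 652.0, -191.5], [245.2, 263.0, 11.3, 659.3, -174.5], [236.1, 260.8, 1.8, 643.4, -191.8], [252.3, 259.9, 10.8, 658.7, -154.7], [234.2, 258.6, 1.8, 635.3, -193.3], [259.4, 256.9, 10.5, 658.2, -134.6], [241.1, 256.6, 11.1, 637.2, -175.2], [232.1, 254.8, 4.8, 622.1, -193.1], [248.2, 253.6, 11.2, 636.6, -155.2], [255.2, 250.6, 10.7, 636.0, -135.2], [237.1, 250.3, 10.3, 615.0, -176.0], [228.8, 248.8, 5.6, 601.5, -192.9], [244.2, 247.3, 10.6, 614.3, -155.9], [226.9, 245.2, 2.0, 588.7, -192.6], [251.2, 244.4, 10.3, 613.7, -135.8], [233.3, 244.2, 10.9, 592.9, -176.6], [240.2, 241.3, 10.3, 592.2, -156.7], [247.2, 238.6, 9.3, 592.0, -136.6], [229.6, 238.2, 10.0, 570.8, -177.2], [236.5, 235.4, 9.5, 570.4, -157.1], [243.3, 232.8, 8.9, 570.2, -137.5]]
```

View pics/t10.png

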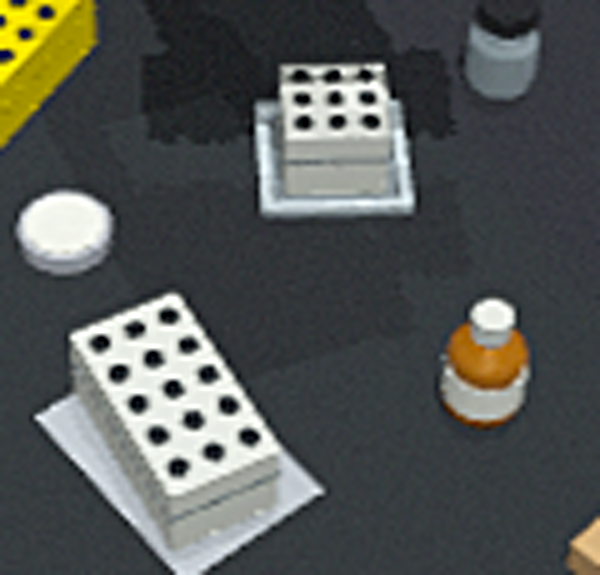

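Square rack sits inside its tray, and the long rack is fully visible and undisturbed.

```bash
python3 -c "
from h import *
go(617.5,-156,110,1.7)"
```

```text
t 24.32 p [468.6  18.1 163.3] az -24.45 ydown [-0.004  0.    -1.   ] open 78.3 F [-0.1  0.  -0.4] q6 -1.21
turn_y -0.456  shift [ 143.9   52.8 -178.5]
```

```bash
python3 -m inch '[[[0,0,0,0,-0.152,0],[0,0,0,0,-0.152,0],[0,0,0,0,-0.152,0],[36,0,-44,0,0,0],[36,0,-45,0,0,0],[36,0,-45,0,0,0],[36,0,-44.5,0,0,0],[0,20,0,0,0,0]]]' 92
python3 -m inch '[[[0,25,0,0,0,0],[0,8,0,0,0,0],[0,0,0,0,0,0]]]'
python3 -c "
from h import *
go(617.5,-156,24,1.7);c=cam('wrist','pics/w11.png')"
```

```text
t: 25.32
tool_pos: [0.6207, -0.1595, 0.1441]
orientation: [-1.572, -0.021, 0.02]
force: [0.1, 1.2, -1.2]
opening: 0.092
t: 25.7
tool_pos: [0.6178, -0.1552, 0.1112]
orientation: [-1.57, -0.022, 0.025]
force: [-0.4, -0.4, 0.8]
opening: 0.0919
t 25.70 p [ 617.8 -155.2  111.2] az 1.71 ydown [-0.002  0.001 -1.   ] open 91.9 F [-0.4 -0.4  0.8] q6 -1.93
turn_y 0.000  shift [-0.1 87.2 -0.9]
```

View pics/w11.png

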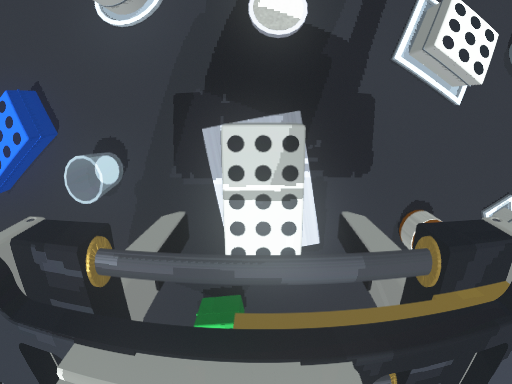

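Aligned; descend and grip the long rack.

```bash
python3 -m inch '[[[0,30,-0.8,0,0,0],[0,28,0,0,0,0],[0,20,0,0,0,0],[0,8,0,0,0,0],[0,0.5,0,0,0,0],[0,0,0,0,0,0],[0,0,0,0,0,0]]]'
python3 -m inch '[[[0,0,0,0,0,0],[0,0,0,0,0,0],[0,0,0,0,0,0],[0,0,0,0,0,0],[0,0,0,0,0,0],[0,0,0,0,0,0]]]' 50 35
python3 -m inch '[[[0,-10,0,0,0,0],[0,-30,0,0,0,0],[0,-40,0,0,0,0],[0,-20,0,0,-0.05,0],[0,0,0,0,-0.055,0],[0,0,0,0,0,0]]]'
python3 -c "
from h import *
go(419.8,287,125,7.6)"
```

```text
t: 26.62
tool_pos: [0.6199, -0.1573, 0.0271]
orientation: [-1.571, -0.024, 0.022]
force: [-0.1, -0.5, 0.1]
opening: 0.0918
t: 27.38
tool_pos: [0.6191, -0.1568, 0.026]
orientation: [-1.57, -0.023, 0.023]
force: [-0.6, 1.2, 0.7]
opening: 0.0622
t: 28.12
tool_pos: [0.6192, -0.1572, 0.1267]
orientation: [-1.569, -0.106, 0.105]
force: [0.4, -0.0, -2.0]
opening: 0.0618
t 28.12 p [ 619.2 -157.2  126.7] az 7.67 ydown [ 0.001 -0.    -1.   ] open 61.8 F [ 0.4 -0.  -2. ] q6 -2.03
turn_y 0.001  shift [-138.9    1.4  466.6]
```

```bash
python3 -m inch '[[[-8,-5,26,0,0,0],[-15.5,0,52,0,0,0],[-15.5,0,52,0,0,0],[-15.5,0,52,0,0,0],[-15.5,0,52,0,0,0],[-15.5,0,52,0,0,0],[-15.5,0,52,0,0,0],[-15.5,0,52,0,0,0]]]'
python3 -c "
from h import *
go(419.8,287,95,7.6)"
```

```text
t: 29.12
tool_pos: [0.4503, 0.2152, 0.1308]
orientation: [-1.568, -0.104, 0.104]
force: [0.2, 0.5, -2.5]
opening: 0.0618
t 29.12 p [450.3 215.2 130.8] az 7.59 ydown [-0. -0. -1.] open 61.8 F [ 0.2  0.5 -2.5] q6 -1.36
turn_y -0.000  shift [-20.7  35.8  75.2]
```

```bash
python3 -m inch '[[[-11,0,40,0,0,0],[-9,0,29,0,0,0],[0,20,0,0,0,0],[0,15,0,0,0,0],[0,0,0,0,0,0],[0,0,0,0,0,0]]]'
python3 -c "
from h import *
go(419.8,287,26,7.6);c=cam('wrist','pics/w12.png')"
```

```text
t: 29.88
tool_pos: [0.4227, 0.2793, 0.0962]
orientation: [-1.568, -0.105, 0.104]
force: [0.1, 0.2, -2.0]
opening: 0.062
t 29.88 p [422.7 279.3  96.2] az 7.62 ydown [ 0. -0. -1.] open 62.0 F [ 0.1  0.2 -2. ] q6 -1.22
turn_y 0.000  shift [-1.9 70.2  8. ]
```

View pics/w12.png

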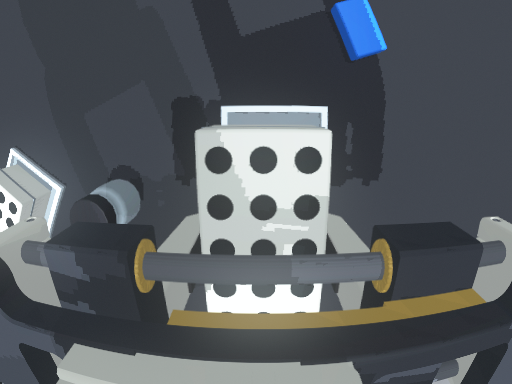

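```bash
python3 -c "
from h import *
c=cam('wrist');a=np.radians(7.6);d=np.array([np.cos(a),np.sin(a)])
print('tray',wplane(c,[[274.5,105.5]],.009)*1000+71*d,'rack',wplane(c,[[263,160]],.1242)*1000+44*d)"
```

```text
tray [[421.04849421 288.21400126]] rack [[422.46027804 278.77068804]]
```

Rack centre is at the TCP, and the tray centre at (421, 288) agrees with the cameras, so the shift is x −1, z +8.5 and down 70.

```bash
python3 -m inch '[[[-0.8,25,8.4,0,0,0],[0,25,0,0,0,0],[0,10,0,0,0,0],[0,5,0,0,0,0],[0,3,0,0,0,0],[0,2,0,0,0,0],[0,0,0,0,0,0],[0,0,0,0,0,0]]]'
python3 -c "
from h import *
go(420.5,287.6,26,7.6)"
```

```text
t: 30.98
tool_pos: [0.4207, 0.288, 0.0263]
orientation: [-1.568, -0.106, 0.105]
force: [-0.2, 0.4, -1.6]
opening: 0.0619
t 30.98 p [420.7 288.   26.3] az 7.69 ydown [ 0.  0. -1.] open 61.9 F [-0.2  0.4 -1.6] q6 -1.21
turn_y 0.002  shift [-0.2  0.3 -0.4]
```

```bash
python3 -m inch '[[[0,0.6,0,0,0,0],[0,0.3,0,0,0,0],[0,0,0,0,0,0]]]';python3 -m inch '[[[0,0,0,0,0,0],[0,0,0,0,0,0],[0,0,0,0,0,0],[0,0,0,0,0,0]]]' 80;  python3 -m inch '[[[0,-20,0,0,0,0],[0,-50,0,0,0,0],[0,-60,0,0,0,0],[-40,-10,40,0,0,0],[-40,0,40,0,0,0],[-40,0,40,0,0,0],[0,0,0,0,0,0],[0,0,0,0,0,0]]]'
python3 - <<'E'
from h import *
T=cam('top','pics/t13.png');S=cam('scene','pics/s13.png')
tr={'long':(420.5,287.3),'square':(469.5,18.2),'round':(425.3,-292.2),'slim':(662,139)}
for n,c in(('top',T),('scene',S)):
  for k,(x,y) in tr.items():
    pc=proj(c,[[x/1000,y/1000,.054]])[0]; r=22 if n=='top' else 32
    w=wells(c,tuple(int(v) for v in(max(pc[0]-r,0),pc[1]-r,pc[0]+r,pc[1]+r)),125,amin=1.0,amax=20)
    if len(w)==0: continue
    p=plane(c,w[:,:2],.054)*1000
    h=dict(long=(50,25),square=(24,24),round=(22,22),slim=(20,8))[k]
    p=p[np.hypot(*(p-[x,y]).T)<np.hypot(*h)+4]
    if len(p)>2: print(n,k,len(p),'tray',(x,y),'rack mean',np.round(p.mean(0),1),rect(p/1000))
i=cv2.resize(S['image'][120:280,140:380],None,fx=3.3,fy=3.3,interpolation=2);cv2.imwrite('pics/s13c.png',i)
E
```

```text
t: 31.35
tool_pos: [0.4208, 0.288, 0.0259]
orientation: [-1.568, -0.106, 0.105]
force: [-2.3, -2.2, 6.6]
opening: 0.0617
t: 31.85
tool_pos: [0.4204, 0.2878, 0.025]
orientation: [-1.568, -0.105, 0.105]
force: [0.7, 0.4, 0.6]
opening: 0.0798
t: 32.85
tool_pos: [0.2856, 0.3906, 0.165]
orientation: [-1.569, -0.107, 0.106]
force: [-0.9, -0.7, 0.5]
opening: 0.0802
top long 15 tray (420.5, 287.3) rack mean [420.7 287.1] (array([420.8, 287.1]), 88.1, 40.0, 7.6)
top square 11 tray (469.5, 18.2) rack mean [465.2  16.1] (array([460.3,  14.3]), 53.2, 52.9, 65.2)
top round 6 tray (425.3, -292.2) rack mean [ 427.5 -292.8] (array([ 427.6, -292.9]), 33.2, 28.4, -20.0)
top slim 3 tray (662, 139) rack mean [660.7 138.1] (array([660.5, 138. ]), 27.5, 0.0, 26.0)
scene long 15 tray (420.5, 287.3) rack mean [416.  287.6] (array([416.1, 287.5]), 88.5, 40.2, 7.6)
scene square 9 tray (469.5, 18.2) rack mean [465.7  18.2] (array([465.7,  18.3]), 38.4, 38.2, 65.3)
scene round 6 tray (425.3, -292.2) rack mean [ 422.4 -292.9] (array([ 422.4, -292.8]), 33.1, 28.3, 40.7)
scene slim 3 tray (662, 139) rack mean [656.4 138.3] (array([656.5, 138.4]), 28.1, 0.4, 25.1)
```

View pics/s13c.png

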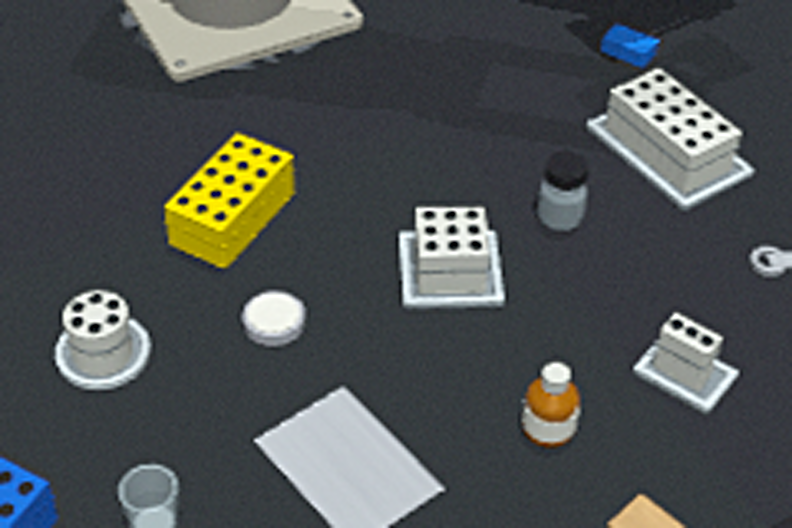

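View pics/t13.png

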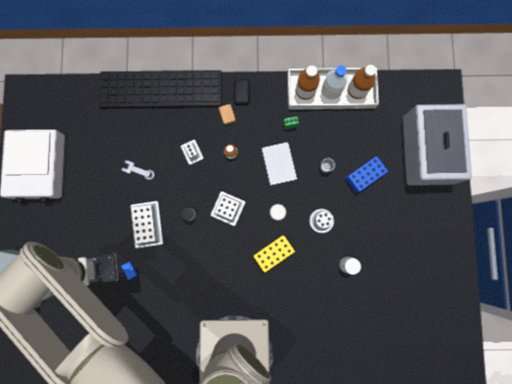

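```bash
python3 -c "
from h import *
s=monitor.read_state();print(s['t'],s['force'],s['dq'].round(3));robot.close_job()"
```

```text
32.95 [ 0.22718223 -0.80153447  0.38692771] [-0.012  0.002 -0.     0.001  0.     0.004]
the job is handed in; nothing more can be done
```

I took the stack apart from the top down (slim, round, square, long) and set each rack in its matching tray. I handed the job in at about 33 s of the 112 s allowed.

**Position and alignment:** In the last top and scene pictures all four racks stand inside their rims. Compared with tray positions from the same camera, their centres were within about 4 mm (13 mm allowed). Where I could measure the turn, each rack was within about 1 degree of its tray; the top view of the square rack was not usable for this.

**Height and tilt:** I did not measure these directly. The racks look upright in the pictures. The fingers were at the height expected for a rack resting on the tray floor each time I let go, and the contact force stayed below about 12 N.

**Bottles:** Both bottles look upright and unmoved in the pictures; I did not measure them again. The arm was about 16 cm above the bench and clear of everything at hand-in.

**Disagreements:**
- **Cameras:** The scene camera reads about 2–5 mm lower in x than the top camera, so I used values averaged between cameras and checked tray positions with the wrist camera before each placement.
- **Top-view square check:** This picked up two dark spots that were not wells and was off by about 5 mm. I relied on the scene view for that rack, which found exactly its 9 wells.

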